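# Close a slide gauge on a heating block

## Robot

A 6-joint arm with a two-finger parallel gripper is mounted at the origin on the work surface. World frame = base frame: x ahead of the robot, y to its left, z up, the work surface at z = 0. Lengths are in mm, angles in rad, forces in N, time in s.
With the tool pointing down it reaches from about 350 to 875 mm from the base axis. Payload 4.2 kg.
Tool frame: the origin (TCP) lies midway between the tips of the shut fingers; the grasp point (between the pads) lies 19 mm behind it (arm.tcp_to_grasp is the distance from the TCP to the grasp point, in mm); z points along the fingers, y is the line along which they close (so a half turn about z gives the same grasp; the last joint's range is limited). The gripper opens to 85 mm and grips with 20 to 120 N. Pads are 22 mm wide; open, the fingers measure 114 mm over their backs; the gripper's body (76 mm by 85 mm) begins 54 mm behind the grasp point. The pads swing forward as they close: fully open they stand 13 mm farther back than shut.
Start: joints at [1.499, 0.385, 0.008, 0, -1.194, -0.259], TCP at [202.967, 591.104, 231.312] pointing down, gripper open.
Joint ranges: [-3.14, 3.14], [-1.21, 2.06], [-1.07, 1.41], [-3.16, 2.05], [-2.99, -0.16], [-3.1, 3.1]. Speed limits (rad/s): [2.79, 2.79, 3.14, 3.14, 3.14, 3.14].

## Interface

Orientations are given as a unit quaternion [x, y, z, w].
In Python, from bench import arm, get_image gives the robot as it stands.
- The arm moves only by the tool drive_tool, never from a script. Its argument "deltas" is a list of rows, each a list of 2 entries, a list of its own where there are three numbers: the shift along the tool's x, y, z in cm, then the turn, a rotation vector about the tool's x, y, z in degrees. In form: [[[x, y, z], [ax, ay, az]], ...]. A call has 1 to 12 rows; each row shifts and turns the commanded pose from where the row before left it, along the tool's axes as they then stand; what a row does not reach is not made up. A row lasts 1/10 s, in which the tool goes at most 50 mm and 8.59 degrees, less where a joint would pass 70% of its speed; a pose out of reach is approached as far as the arm can. A call with a gripper value outside its range is refused whole. "claw" is the finger opening in cm, from 0 to 8.54, set as the call begins (left out, the last holds). The fingers move at their own pace and stop on an object; the grip force is fixed at half the most. Time passes only in rows, so rows that do not move let the fingers close. It gives the time, the measured TCP pose, the force, the opening and the grip force at its end, in the units of the state.
- arm.read_state(): the state, without advancing time (a new reading comes with each control period).
- get_image(name): name is "scene" or "side" or "wrist"; returns a dict with "img" (480x640x3 uint8, red, green, blue), "fx", "fy", "cx", "cy" (pixels), "eye" and "orientation" of the camera in the world; the wrist camera has in their place "mount" (4x4, takes a point from camera to tool coordinates, whose origin is the TCP and whose axes are the flange's). Camera axes: x right, y down, z forward; pixel columns grow to the right and rows downward; lengths in mm; the calibration is good to about 2 mm. The wrist camera is an equidistant fisheye: a pixel r from the principal point sees the ray r / f radians off the axis. A picture is of the moment at which its call begins: read the wrist's pose just before it. There is no depth.
- arm.job_done(): hands the job in; it is judged then, once.
The state is a dict: "clock": time; "joints": joint angles; "joint_vel": joint speeds; "joint_efforts": joint torques, N m; "position": TCP position; "ee_rot": TCP orientation; "contact_force": force on the tool from outside, world axes, zero at the start; "wrist_torque": the same for the moment, N m; "gripper_width": finger opening in mm; "grasp_force": force on a finger pad.
Only numpy, scipy, OpenCV 4.12 (cv2) and the standard library are available. Lean on these libraries where they do the work, as an engineer would, in place of code of your own. Each camera call takes 0.05 s, during which the arm holds its last target. There are 200 camera calls.

## Task

Slide the aluminium heating block back between the jaws of the bench slide gauge until it lies flat against the steel beam, then push the sliding jaw shut on it until the block presses the sprung anvil back and the black pointer's tip stands over the green band. Stop gently so that the pointer does not run on into the red, leave the jaw closed on the block, let go of everything, and do not disturb the tube rack, tip box and jar.

Things in the scene. Friction and masses are not known exactly. Their poses are not given: they have to be found in the camera images.
- gauge: fixed bench slide gauge: dark stone bed, its x -150 to 65 mm, y -190 to 150, top at z 20. Origin on the table under the middle of the jaw line; x points across the bed away from the robot, y along the beam from sliding jaw to sprung anvil. The steel beam, 32 mm tall above the bed, runs along y at the far side, near face at x = 38.5. Cream anvil housing: x -38 to 36, y 110 to 150, 44 above the bed
- block: loose aluminium heating block, 24 dark wells on top, 75 (x) x 110 (y) x 40 (z) mm, about 0.55 kg; origin at the centre of its underside. It starts on the near half of the bed, in front of the jaws, about square to them. Against the beam its centre is at x = 1 mm in the gauge's frame. The jaws close on its 110 mm length
- jaw: steel plate of the sliding jaw, 74 (x) x 14 (y) x 45 (z) mm, 1 mm above the bed, orange push pad 56 x 36 mm on its back (-y side). Axes as the gauge; this origin is off the plate, 70 mm in -y from its gripping face, at table height. A dark carriage carries it over the beam (50 mm along y, x from 28 to 75 mm, top 47 mm above the bed, brass knob to 57 mm)
- jaw_slide (a joint): opening of the gauge in m: distance from the jaw's gripping face to the anvil's face at rest (0 to 0.21). Falls as the jaw is pushed towards the anvil (gauge +y). Stiff: about 8 N moves it, and it stays where it is left
- push_pad (a point): centre of the orange push pad's back surface, 18 mm behind the gripping face and 24 mm above the bed; push here in the gauge's +y
- anvil: sprung anvil, aluminium plate 72 (x) x 12 (y) x 44 (z) mm; its gripping face (the -y side) rests at y = 70 mm in the gauge's frame. Same axes as the gauge; this body's origin is 70 mm in -y from that face, at table height
- anvil_slide (a joint): how far the anvil is pushed back, in m: 0 at rest, 0.026 at its stop, against a spring (0.75 N at rest, 0.25 N more per mm). The pointer moves with it: green from 0.007 to 0.019, red beyond 0.019
- pointer_tip (a point): tip (+y end) of the black pointer bar, 6 mm wide, that the anvil carries over the bands on the housing's top
- green_middle (a point): middle of the green band, 12 mm long along the gauge's y (y 125 to 137 mm), on the housing's top between a white and a red band; the pointer tip rests 13 mm short of it
- tube_rack: bystander: red tube rack on a dark green base, 85 x 122 x 49 mm, origin at the centre of its underside
- tip_box: bystander: white pipette tip box with a pale blue lid, 88 x 125 x 82 mm, origin at the centre of its underside
- reagent_jar: bystander: amber jar with a green cap, 64 mm across, 85 mm tall, origin at the centre of its underside
There are look-alikes about, which are no part of the job. Of the things shaped like the block, the aluminium one is meant.

How it is judged (in metres and radians):
At the end, for the whole second after the job is handed in: The block lies flat on the bed, against the beam (within 5 mm) and square to it (within 0.06 rad), held at rest between jaw and anvil with at least 0.5 N on both, the anvil pushed back 6.5 to 19.5 mm (pointer tip over the green band) (x of block in the frame of gauge above -0.004 m and angle between the x axis of block and the x axis of gauge, either way round below 0.06 rad and angle between block's own z axis and vertical below 0.05 rad and value of joint anvil_slide between 0.0065 and 0.0195 m and contact force between each of jaw, anvil and block above 0.5 N and linear speed of block below 0.01 m/s and velocity of joint jaw_slide between -0.005 and 0.005 m/s); the robot touches nothing.
It fails at once if the pointer ran into the red (anvil pushed back more than 21 mm) (value of joint anvil_slide above 0.021 m).
It fails at once if a bystander was moved more than 25 mm (distance of any of tube_rack, tip_box, reagent_jar from where it was at the start of the episode above 0.025 m).
It also fails if it takes over 48 s, if anything falls off the work surface, if the arm or the gripper's body presses on something with over 40 N, if the wrist force passes 120 N, or if a joint passes its speed limit or range.

## Working session

There is one attempt and no reset: what is moved stays moved. The work goes in short steps, Python scripts to look and compute and a tool call to move; the robot and the scene stay as the last step left them, time stands still between calls to the robot, and variables do not carry over. Pictures are saved under pics/ and viewed, at most 10 in all, crops included, and the job is handed in when it is done.

Besides the shell and the picture viewer there is one more tool, called after "Request:" by a JSON object that holds its "api" and its "payload". drive_tool: Moves the arm, as the interface text tells. Its arguments: {"type":"object","properties":{"deltas":{"type":"array"},"claw":{"type":"number"}},"required":["deltas"]}

```bash
mkdir -p pics; cat > h.py <<'E'
import numpy as np, cv2
from scipy.spatial.transform import Rotation as R
from bench import arm, get_image
def ray_plane(c,u,v,z):
    d=R.from_quat(c["orientation"]).apply([(u-c["cx"])/c["fx"],(v-c["cy"])/c["fy"],1]); e=np.array(c["eye"])
    return e+d*(z-e[2])/d[2]
def proj(c,p):
    q=R.from_quat(c["orientation"]).inv().apply(np.array(p,float)-c["eye"])
    return c["cx"]+c["fx"]*q[...,0]/q[...,2], c["cy"]+c["fy"]*q[...,1]/q[...,2]
E
python3 - <<'E'
from h import *
import pickle
s=arm.read_state();print(s)
for n in("scene","side"):
    c=get_image(n);pickle.dump(c,open(n+".pkl","wb"));cv2.imwrite(f"pics/{n}0.png",c["img"][:,:,::-1]);print(n,{k:v for k,v in c.items() if k!="img"})
E
```

```text
{'clock': 0.0, 'joints': array([ 1.49860804e+00,  3.85574524e-01,  6.62087460e-03, -5.20162993e-04,
       -1.19396355e+00, -2.58577181e-01]), 'joint_vel': array([ 0.00029905, -0.00041455,  0.00045632,  0.00102586,  0.00025861,
        0.0001912 ]), 'joint_efforts': array([-1.14790731e-03, -3.92286909e+01,  1.88401723e+01,  4.18622777e+00,
       -4.69970342e-03, -3.05075709e-06]), 'position': array([202.77996856, 590.57872614, 230.20563927]), 'ee_rot': array([ 9.86339032e-01, -1.64724408e-01, -1.41998261e-04,  1.07833175e-03]), 'contact_force': array([ 0.70622373, -0.54605678,  0.02166233]), 'wrist_torque': array([-0.03104909, -0.01206499, -0.01529739]), 'grasp_force': 0.0, 'gripper_width': 85.36261540453701}
scene {'fx': 515.0019340951796, 'fy': 515.0019340951796, 'cx': 325.6623992149311, 'cy': 237.6155662793335, 'eye': array([1203.84265903,  682.41465423,  707.09621542]), 'orientation': array([ 0.36509637,  0.79297692, -0.44751691, -0.19396098])}
side {'fx': 608.1071692635836, 'fy': 608.1071692635836, 'cx': 325.8995538405329, 'cy': 239.8124053085938, 'eye': array([ -67.77839341, -881.72151889,  985.99317491]), 'orientation': array([ 0.87082274, -0.27021474,  0.11227151, -0.39502766])}
```

View pics/scene0.png

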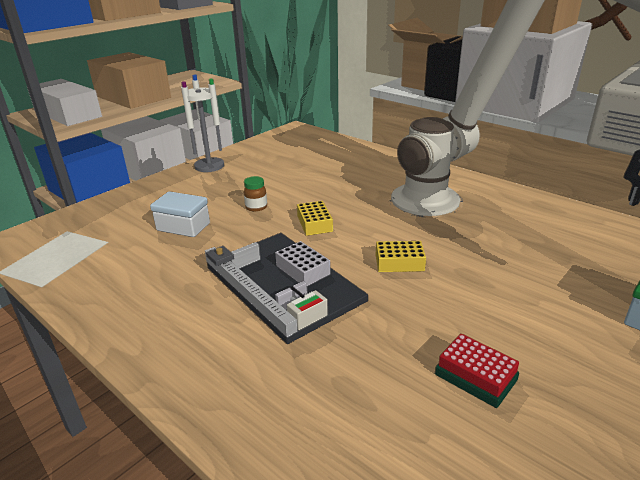

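View pics/side0.png

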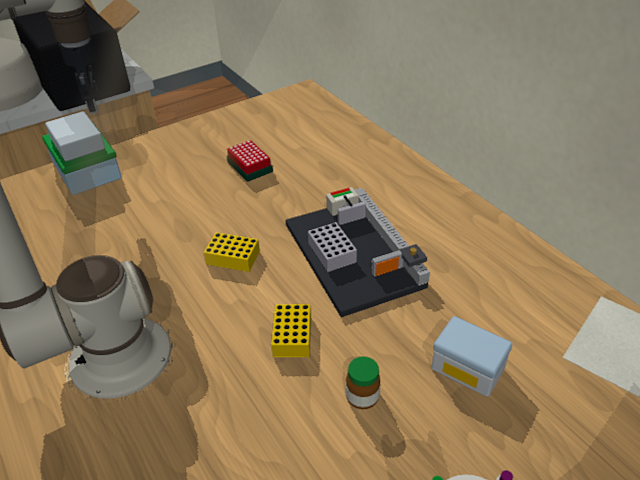

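The scene picture shows the gauge at about (285,285), with the aluminium block at (303,262) and the anvil housing at (307,308). The side picture shows the block at (332,245), the orange pad at (387,265) and the bed corners at (287,220), (342,314) and (428,287). I'll crop both for detail.

```bash
python3 - <<'E'
from h import *
a=cv2.imread("pics/side0.png")[175:325,275:440];b=cv2.imread("pics/scene0.png")[225:350,195:380]
cv2.imwrite("pics/side0c.png",cv2.resize(a,None,fx=4,fy=4,interpolation=cv2.INTER_CUBIC)[:600]);cv2.imwrite("pics/scene0c.png",cv2.resize(b,None,fx=4,fy=4,interpolation=cv2.INTER_CUBIC))
E
```

```text
(no output)
```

View pics/side0c.png

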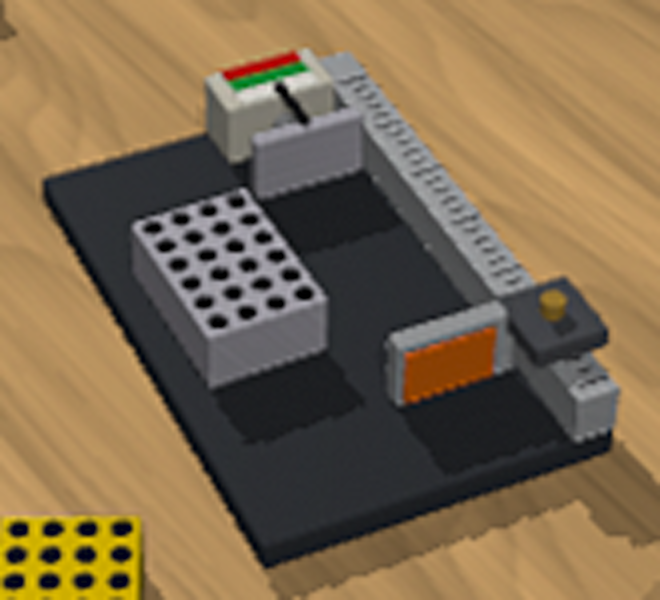

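View pics/scene0c.png

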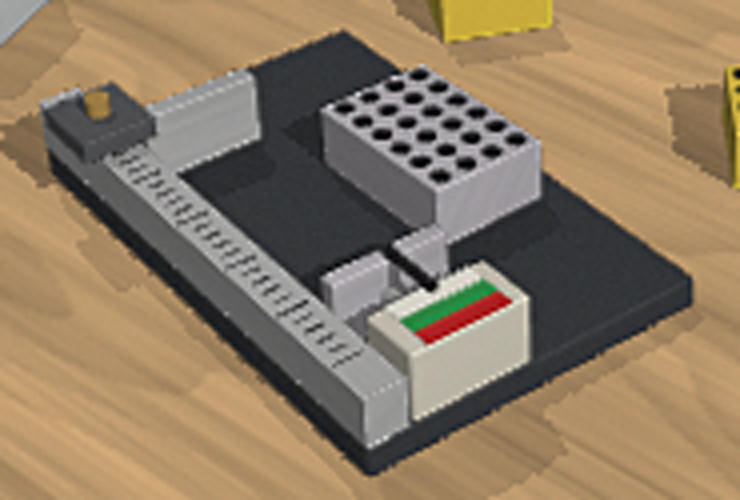

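```bash
cat > fit.py <<'E'
from h import *
import pickle
from scipy.optimize import least_squares
C={n:pickle.load(open(n+".pkl","rb")) for n in("scene","side")}
O={"side":(275,175),"scene":(195,225)}
def pt(n,u,v,z): return ray_plane(C[n],u/4+O[n][0]-.4,v/4+O[n][1]-.4,z)[:2]
def fit(L,z):
    M=np.array([l[0] for l in L],float);W=np.array([pt(*l[1],z) for l in L])
    f=lambda p:(M@np.array([[np.cos(p[2]),np.sin(p[2])],[-np.sin(p[2]),np.cos(p[2])]])+p[:2]-W).ravel()
    a0=np.arctan2(*(W[1]-W[0])[::-1])-np.arctan2(*(M[1]-M[0])[::-1])
    s=least_squares(f,[*W.mean(0),a0],loss="soft_l1",f_scale=2);print(s.x,np.round(f(s.x).reshape(-1,2),1).tolist());return s.x
g=fit([((-150,150),("side",44,182)),((-150,-190),("side",265,548)),((65,-190),("side",609,436)),
 ((-150,150),("scene",692,280)),((-150,-190),("scene",345,30)),((65,150),("scene",370,455)),((65,-190),("scene",46,155))],20)
b=fit([((-37.5,55),("side",132,225)),((37.5,55),("side",247,190)),((37.5,-55),("side",326,295)),((-37.5,-55),("side",208,335)),
((-37.5,55),("scene",541,140)),((37.5,55),("scene",435,190)),((37.5,-55),("scene",322,108)),((-37.5,-55),("scene",425,66))],60)
def tog(p): 
    c,s=np.cos(g[2]),np.sin(g[2]);d=np.array(p)-g[:2];return np.array([c*d[0]+s*d[1],-s*d[0]+c*d[1]])
print("block in g",tog(b[:2]),b[2]-g[2])
for u,v,z in((402,358,62),(497,328,62),(495,368,26),(403,402,26)): print("pad",tog(pt("side",u,v,z)))
for n,u,v in(("side",252,140),("side",362,110),("scene",325,278),("scene",440,228)): print("anvil top z64?",tog(pt(n,u,v,64)))
for u,v in ((258,75),(262,140)): print("jaw face",tog(pt("scene",u,v,66 if v<100 else 21)))
E
python3 fit.py
```

```text
[608.43902716 -13.49070613 -12.74996054] [[0.6, 9.3], [0.1, 2.4], [8.6, 4.4], [-2.8, -0.2], [0.6, -2.6], [0.1, -2.7], [-2.5, -7.2]]
[ 5.14355778e+02 -9.81211851e+00 -1.56731082e-01] [[-0.5, 4.6], [0.4, 5.5], [-0.4, -1.4], [-1.5, -0.7], [0.4, 0.1], [1.4, 1.2], [1.9, -1.5], [-1.3, -4.2]]
block in g [-93.17371137 -13.55910166] 12.593229453619413
pad [ -39.37378202 -131.52841459]
pad [  19.30612693 -131.97218839]
pad [  22.86832774 -127.6972196 ]
pad [ -36.74646639 -130.41506159]
anvil top z64? [-36.38877168  74.35238188]
anvil top z64? [37.03650816 72.87203203]
anvil top z64? [33.1891926  71.91919511]
anvil top z64? [-36.875733    75.04095776]
jaw face [ -42.30948995 -112.24768977]
jaw face [ -40.39514615 -112.04804349]
```

Request:
{"api": "drive_tool", "payload": {"deltas": [[[0,0,0],[0,0,-4.2]],[[0,0,0],[0,0,-4.2]],[[1.72,2.67,0],[0,0,0]],[[1.72,2.67,0],[0,0,0]],[[1.72,2.67,0],[0,0,0]],[[1.72,2.67,0],[0,0,0]],[[1.72,2.67,0],[0,0,0]],[[1.72,2.67,0],[0,0,0]],[[1.72,2.67,0],[0,0,0]],[[1.72,2.67,0],[0,0,0]],[[1.72,2.67,0],[0,0,0]],[[1.72,2.67,0],[0,0,0]]], "claw": 6}}

```text
clock: 1.3
position: [323.2, 295.6, 231.0]
ee_rot: [0.996, -0.092, -0.0, 0.0]
contact_force: [0.5, 0.1, -0.4]
gripper_width: 59.8
grasp_force: 0.0
```

Request:
{"api": "drive_tool", "payload": {"deltas": [[[1.72,2.67,0],[0,0,0]],[[1.72,2.67,0],[0,0,0]],[[1.72,2.67,0],[0,0,0]],[[1.72,2.67,0],[0,0,0]],[[1.72,2.67,0],[0,0,0]],[[1.72,2.67,0],[0,0,0]],[[1.72,2.67,0],[0,0,0]],[[1.72,2.67,0],[0,0,0]],[[1.72,2.67,0],[0,0,0]],[[1.72,2.67,0],[0,0,0]],[[0,0,0],[0,0,0]],[[0,0,0],[0,0,0]]]}}

```text
clock: 2.5
position: [443.0, 2.6, 230.8]
ee_rot: [0.996, -0.093, -0.001, 0.0]
contact_force: [0.3, -0.4, -0.2]
gripper_width: 59.8
grasp_force: 0.0
```

Request:
{"api": "drive_tool", "payload": {"deltas": [[[0,0,3.3],[0,0,0]],[[0,0,3.3],[0,0,0]],[[0,0,3.3],[0,0,0]],[[0,0,3.3],[0,0,0]],[[0,0,3.3],[0,0,0]],[[0,0,3.2],[0,0,0]],[[0.2,0,0],[0,0,0]],[[0.4,0,0],[0,0,0]],[[0.4,0,0],[0,0,0]],[[0.3,0,0],[0,0,0]],[[0.2,0,0],[0,0,0]],[[0,0,0],[0,0,0]]]}}

```text
clock: 3.7
position: [458.9, 0.5, 35.1]
ee_rot: [0.996, -0.092, 0.001, -0.0]
contact_force: [-0.2, 0.6, -0.3]
gripper_width: 60.3
grasp_force: 0.0
```

```bash
python3 - <<'E'
from h import *
print(arm.read_state()["position"])
a=get_image("side")["img"][175:325,275:440,::-1];b=get_image("wrist")["img"][:,:,::-1]
cv2.imwrite("pics/s1.png",np.hstack([cv2.resize(a,(330,300)),cv2.resize(b,(400,300))]))
E
```

```text
[458.85040077   0.48261165  35.10572377]
```

View pics/s1.png

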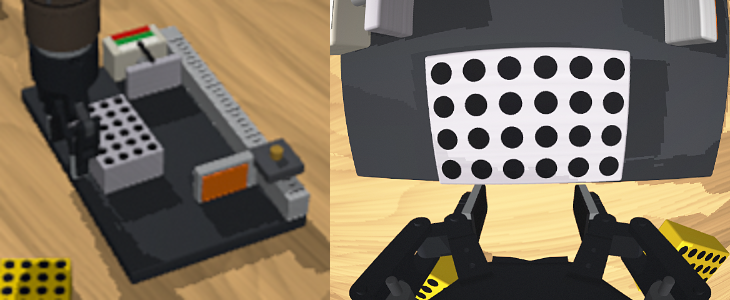

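The wrist view shows the block centred between the fingers (fingers at columns 475 and 585, block 430–630) and about square. I'll push it in.

Request:
{"api": "drive_tool", "payload": {"deltas": [[[0.4,0,0],[0,0,0]],[[0.6,0,0],[0,0,0]],[[0.8,0,0],[0,0,0]],[[0.8,0,0],[0,0,0]],[[0.8,0,0],[0,0,0]],[[0.8,0,0],[0,0,0]],[[0.8,0,0],[0,0,0]],[[0.8,0,0],[0,0,0]],[[0.8,0,0],[0,0,0]],[[0.8,0,0],[0,0,0]],[[0.6,0,0],[0,0,0]],[[0.4,0,0],[0,0,0]]]}}

```text
clock: 5.0
position: [538.7, -15.7, 33.8]
ee_rot: [0.996, -0.092, -0.003, 0.001]
contact_force: [-7.1, 1.0, 5.4]
gripper_width: 60.1
grasp_force: 3.4
```

Request:
{"api": "drive_tool", "payload": {"deltas": [[[0.3,0,0],[0,0,0]],[[0.2,0,0],[0,0,0]],[[0.2,0,0],[0,0,0]],[[0.2,0,0],[0,0,0]]]}}

```text
clock: 5.4
position: [547.0, -17.3, 33.8]
ee_rot: [0.996, -0.092, -0.003, 0.001]
contact_force: [-6.0, 0.2, 4.8]
gripper_width: 60.3
grasp_force: 3.1
```

Request:
{"api": "drive_tool", "payload": {"deltas": [[[0.2,0,0],[0,0,0]],[[0.2,0,0],[0,0,0]],[[0.2,0,0],[0,0,0]],[[0.1,0,0],[0,0,0]]]}}

```text
clock: 5.8
position: [554.1, -18.6, 33.8]
ee_rot: [0.996, -0.092, -0.003, 0.001]
contact_force: [-6.9, 1.8, 5.1]
gripper_width: 60.1
grasp_force: 3.3
```

Request:
{"api": "drive_tool", "payload": {"deltas": [[[0.1,0,0],[0,0,0]],[[0.1,0,0],[0,0,0]]]}}

```text
clock: 6.0
position: [555.8, -18.9, 33.8]
ee_rot: [0.996, -0.092, -0.003, 0.001]
contact_force: [-5.9, 1.2, 4.1]
gripper_width: 59.9
grasp_force: 3.1
```

Request:
{"api": "drive_tool", "payload": {"deltas": [[[0.1,0,0],[0,0,0]],[[0.1,0,0],[0,0,0]]]}}

```text
clock: 6.2
position: [557.8, -19.3, 33.8]
ee_rot: [0.996, -0.092, -0.003, 0.001]
contact_force: [-6.1, 0.3, 3.3]
gripper_width: 59.7
grasp_force: 3.1
```

Request:
{"api": "drive_tool", "payload": {"deltas": [[[0.1,0,0],[0,0,0]],[[0.1,0,0],[0,0,0]]]}}

```text
clock: 6.4
position: [557.9, -19.4, 33.8]
ee_rot: [0.996, -0.093, -0.005, 0.001]
contact_force: [-12.3, 5.8, 11.0]
gripper_width: 60.2
grasp_force: 6.7
```

```bash
python3 - <<'E'
from h import *
print(arm.read_state()["contact_force"])
a=get_image("side")["img"][175:325,275:440,::-1];b=get_image("wrist")["img"][:,:,::-1];c=get_image("scene")["img"][225:350,195:380,::-1]
cv2.imwrite("pics/s2.png",np.vstack([np.hstack([cv2.resize(a,(330,300),interpolation=2),cv2.resize(b,(400,300))]),cv2.resize(np.pad(c,((0,0),(0,58),(0,0))),(730,300)) if 0 else cv2.resize(c,(730,300))]))
E
```

```text
[-12.33391497   5.77314963  11.02057516]
```

View pics/s2.png

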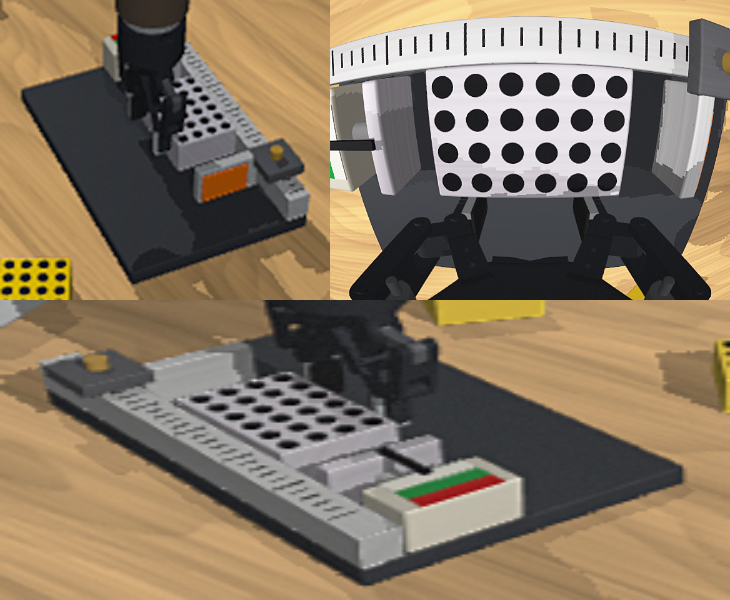

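The block is against the beam: the force rose at x = -48.6 in the gauge frame, as expected, and its top row runs parallel to the beam in the wrist view. Next I'll back off, rise, and go behind the orange pad with the tool turned 90°.

Request:
{"api": "drive_tool", "payload": {"deltas": [[[-1,0,0],[0,0,0]],[[-2,0,0],[0,0,0]],[[0,0,-2.5],[0,0,0]],[[0,0,-3.5],[0,0,0]],[[0,0,-3.5],[0,0,0]],[[0,0,-3],[0,0,0]],[[1.1,2.5,0],[0,0,0]],[[1.1,2.5,0],[0,0,0]],[[1.1,2.5,0],[0,0,0]],[[1.1,2.5,0],[0,0,0]],[[1.1,2.5,0],[0,0,0]],[[1.1,2.5,0],[0,0,0]]], "claw": 0}}

```text
clock: 7.75
position: [570.8, -174.4, 159.2]
ee_rot: [0.996, -0.092, 0.001, 0.0]
contact_force: [0.7, -0.1, -0.1]
gripper_width: 0.0
grasp_force: 0.0
```

Request:
{"api": "drive_tool", "payload": {"deltas": [[[0,0,0],[0,0,8.2]],[[0,0,0],[0,0,8.2]],[[0,0,0],[0,0,8.2]],[[0,0,0],[0,0,8.2]],[[0,0,0],[0,0,8.2]],[[0,0,0],[0,0,8.2]],[[0,0,0],[0,0,8.2]],[[0,0,0],[0,0,8.2]],[[0,0,0],[0,0,8.2]],[[0,0,0],[0,0,8.2]],[[0,0,0],[0,0,8]],[[0,0,0],[0,0,0]]]}}

```text
clock: 8.95
position: [570.5, -173.3, 159.1]
ee_rot: [-0.639, 0.769, -0.0, 0.0]
contact_force: [0.1, -0.1, 0.6]
gripper_width: 0.0
grasp_force: 0.0
```

```bash
cat >> h.py <<'E'
G=np.array([608.44,-13.49]);GR=R.from_euler("z",-0.1836)
def gst():
    s=arm.read_state();p=s["position"];d=GR.inv().apply([p[0]-G[0],p[1]-G[1],p[2]])
    print("t",s["clock"],"g",np.round(d,1),"yaw",round(float((GR.inv()*R.from_quat(s["ee_rot"])).as_euler("zyx")[0]),3),"F",np.round(GR.inv().apply(s["contact_force"]),1),"j6",s["joints"][5],s["gripper_width"]);return s
E
python3 -c "from h import *; gst()"
```

```text
t 8.95 g [  -8.1 -164.   159.1] yaw 1.571 F [ 0.1 -0.1  0.6] j6 -0.16076413700607817 0.02265114868632041
```

Request:
{"api": "drive_tool", "payload": {"deltas": [[[0,0,2.5],[0,0,0]],[[0,0,3.2],[0,0,0]],[[0,0,3.2],[0,0,0]],[[0,0,2.8],[0,0,0]],[[-0.3,0,0],[0,0,0]],[[-0.4,0,0],[0,0,0]],[[-0.4,0,0],[0,0,0]],[[-0.3,0,0],[0,0,0]],[[-0.3,0,0],[0,0,0]],[[-0.2,0,0],[0,0,0]]]}}

```text
clock: 9.95
position: [574.2, -154.0, 43.2]
ee_rot: [-0.639, 0.769, -0.001, 0.001]
contact_force: [-1.1, -0.5, -0.5]
gripper_width: -0.0
grasp_force: 0.0
```

Request:
{"api": "drive_tool", "payload": {"deltas": [[[-0.3,0,0],[0,0,0]],[[-0.3,0,0],[0,0,0]],[[-0.3,0,0],[0,0,0]],[[0,0,0],[0,0,0]]]}}

```text
clock: 10.35
position: [575.3, -146.8, 42.8]
ee_rot: [-0.639, 0.769, -0.001, -0.001]
contact_force: [-0.8, -6.3, 1.6]
gripper_width: 0.2
grasp_force: 2.8
```

```bash
python3 - <<'E'
from h import *
gst()
a=get_image("side")["img"][160:310,290:440,::-1];c=get_image("scene")["img"][225:350,195:380,::-1]
cv2.imwrite("pics/s3.png",np.hstack([cv2.resize(a,(400,400),interpolation=2),cv2.resize(c,(400,400))]))
E
```

```text
t 10.35 g [  -8.3 -137.2   42.8] yaw 1.571 F [ 0.4 -6.4  1.6] j6 -0.2093153160201396 0.15130632122030319
```

View pics/s3.png

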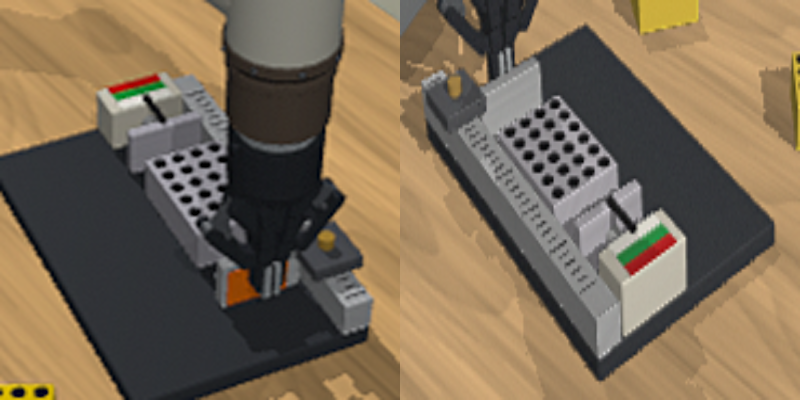

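The scene half shows the pointer at (622,215), still short of the green band. The side half shows the closed fingers on the orange pad at (270,280). I'll push on.

Request:
{"api": "drive_tool", "payload": {"deltas": [[[-0.4,0,0],[0,0,0]],[[-0.5,0,0],[0,0,0]],[[-0.5,0,0],[0,0,0]],[[-0.5,0,0],[0,0,0]],[[-0.5,0,0],[0,0,0]],[[-0.5,0,0],[0,0,0]],[[-0.5,0,0],[0,0,0]],[[-0.4,0,0],[0,0,0]],[[-0.4,0,0],[0,0,0]],[[-0.3,0,0],[0,0,0]],[[-0.3,0,0],[0,0,0]],[[0,0,0],[0,0,0]]]}}

```text
clock: 11.65
position: [584.0, -100.6, 42.8]
ee_rot: [-0.639, 0.769, -0.001, -0.001]
contact_force: [-0.3, -9.0, 0.9]
gripper_width: 0.0
grasp_force: 4.6
```

```bash
cat >> h.py <<'E'
def ptr(c,show=True):
    ys=np.arange(90,142,1.);best=None
    P=lambda x:GR.apply(np.c_[np.full_like(ys,x),ys,np.full_like(ys,67)])+[G[0],G[1],0]
    X=np.arange(-20,21,1.);I=[]
    for x in X:
        u,v=proj(c,P(x));I.append(cv2.remap(c["img"],u.astype(np.float32)[None],v.astype(np.float32)[None],1)[0].max(1))
    I=np.array(I).astype(float)              # brightness (x,y)
    return X,ys,I
E
python3 - <<'E'
from h import *
import pickle
gst()
for c in (pickle.load(open("scene.pkl","rb")),get_image("scene")):
    X,ys,I=ptr(c); m=I<70
    print("dark x range per y:",[(int(y),int(X[m[:,i]].min()),int(X[m[:,i]].max())) for i,y in enumerate(ys) if m[:,i].any() and i%2==0])
    print("min profile",[(int(y),int(I[:,i].min())) for i,y in enumerate(ys) if y>=106 ])
E
```

```text
t 11.65 g [ -8.1 -90.1  42.8] yaw 1.571 F [ 1.3 -8.9  0.9] j6 -0.29081585064264975 0.032470886715940055
dark x range per y: [(90, -5, 1), (92, -5, 1), (94, -5, 0), (96, -6, 0), (98, -6, 0), (100, -5, 0), (102, -5, 0), (104, -5, 0), (106, -5, 0), (108, -20, 1), (110, -20, 1), (112, -19, 1), (114, -5, 0), (116, -4, 1)]
min profile [(106, 21), (107, 22), (108, 22), (109, 18), (110, 21), (111, 19), (112, 13), (113, 11), (114, 13), (115, 4), (116, 17), (117, 23), (118, 81), (119, 123), (120, 161), (121, 193), (122, 208), (123, 215), (124, 202), (125, 190), (126, 173), (127, 149), (128, 136), (129, 132), (130, 131), (131, 132), (132, 134), (133, 136), (134, 137), (135, 140), (136, 137), (137, 126), (138, 105), (139, 110), (140, 144), (141, 169)]
dark x range per y: [(90, -5, 1), (92, -5, 1), (94, -5, 0), (96, -5, 0), (98, -5, 0), (100, -5, 0), (102, -5, 0), (104, -5, 0), (106, -5, 0), (108, -20, 1), (110, -20, 1), (112, -19, 1), (114, -5, 0), (116, -4, 1)]
min profile [(106, 21), (107, 24), (108, 23), (109, 21), (110, 23), (111, 21), (112, 15), (113, 14), (114, 12), (115, 7), (116, 18), (117, 22), (118, 83), (119, 126), (120, 165), (121, 190), (122, 193), (123, 193), (124, 181), (125, 171), (126, 153), (127, 131), (128, 122), (129, 118), (130, 117), (131, 118), (132, 120), (133, 121), (134, 123), (135, 126), (136, 122), (137, 112), (138, 94), (139, 100), (140, 130), (141, 151)]
```

The pointer-tip measure reads 118 mm at rest, which matches the spec. I'll keep pushing and slow down.

```bash
cat >> h.py <<'E'
def tip():
    X,ys,I=ptr(get_image("scene"));p=I[(X>=-5)&(X<=0)].min(0);k=np.where(p<65)[0].max();print("anvil push ~",ys[k]-117)
E
```

Request:
{"api": "drive_tool", "payload": {"deltas": [[[-0.3,0,0],[0,0,0]],[[-0.4,0,0],[0,0,0]],[[-0.4,0,0],[0,0,0]],[[-0.4,0,0],[0,0,0]],[[-0.3,0,0],[0,0,0]],[[-0.2,0,0],[0,0,0]],[[-0.2,0,0],[0,0,0]],[[0,0,0],[0,0,0]]]}}

```text
clock: 12.5
position: [588.0, -79.5, 42.8]
ee_rot: [-0.639, 0.769, -0.001, -0.001]
contact_force: [0.2, -11.6, 1.1]
gripper_width: -0.0
grasp_force: 5.5
```

```bash
python3 -c "
from h import *
gst();tip()"
```

```text
t 12.5 g [ -8.1 -68.6  42.8] yaw 1.571 F [  2.3 -11.4   1.1] j6 -0.3275021226421976 -0.003335897958118701
anvil push ~ 2.0
```

Request:
{"api": "drive_tool", "payload": {"deltas": [[[-0.1,0,0],[0,0,0]],[[-0.2,0,0],[0,0,0]],[[-0.2,0,0],[0,0,0]],[[-0.2,0,0],[0,0,0]],[[-0.1,0,0],[0,0,0]],[[-0.1,0,0],[0,0,0]],[[0,0,0],[0,0,0]]]}}

```text
clock: 13.25
position: [589.5, -71.5, 42.8]
ee_rot: [-0.639, 0.769, -0.001, -0.002]
contact_force: [1.1, -13.8, 0.2]
gripper_width: 0.4
grasp_force: 6.9
```

```bash
python3 -c "
from h import *
gst();tip()"
```

```text
t 13.25 g [ -8.1 -60.5  42.8] yaw 1.572 F [  3.6 -13.3   0.2] j6 -0.34243094829364684 0.41540533271851315
anvil push ~ 12.0
```

The pointer is around the middle of the green band. I'll add 1 mm, then retreat and rise.

Request:
{"api": "drive_tool", "payload": {"deltas": [[[-0.1,0,0],[0,0,0]],[[0,0,0],[0,0,0]],[[0.3,0,0],[0,0,0]],[[1,0,0],[0,0,0]],[[2,0,0],[0,0,0]],[[1,0,0],[0,0,0]],[[0,0,-2],[0,0,0]],[[0,0,-3],[0,0,0]],[[0,0,-3],[0,0,0]],[[0,0,-2],[0,0,0]],[[0,0,0],[0,0,0]],[[0,0,0],[0,0,0]]]}}

```text
clock: 14.5
position: [581.8, -109.0, 142.2]
ee_rot: [-0.639, 0.769, 0.0, 0.0]
contact_force: [-0.1, -0.1, -0.6]
gripper_width: 0.1
grasp_force: 0.0
```

```bash
python3 - <<'E'
from h import *
gst();tip()
a=get_image("side")["img"][160:310,290:440,::-1];c=get_image("scene")["img"][225:350,195:380,::-1]
cv2.imwrite("pics/s4.png",np.hstack([cv2.resize(a,(340,400),interpolation=2),cv2.resize(c,(460,400),interpolation=2)]))
E
```

```text
t 14.5 g [ -8.7 -98.8 142.2] yaw 1.572 F [-0.1 -0.1 -0.6] j6 -0.27185716870948723 0.11818230265292899
anvil push ~ 12.0
```

View pics/s4.png

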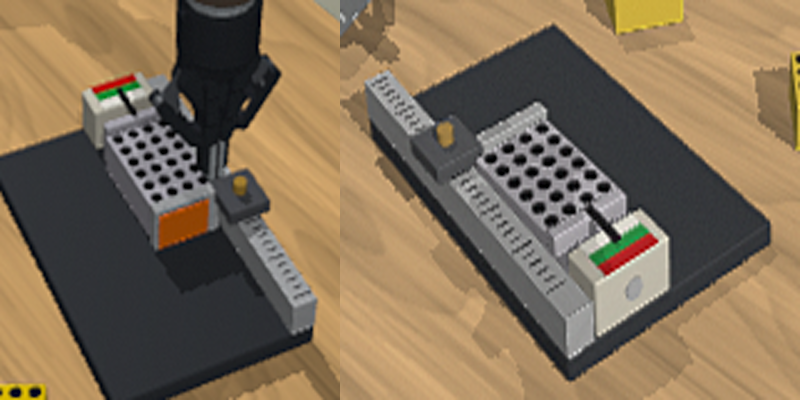

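The pointer tip stands inside the green band (scene half, about (615,238)). The block is clamped flat between jaw and anvil along the beam, and the gripper is clear of everything.

```bash
python3 -c "
from bench import arm
print(arm.job_done())"
```

```text
the job is handed in; nothing more can be done
None
```

I handed the job in at 14.5 s: the block is against the beam and clamped, the pointer is mid-green at about 12 mm of anvil push, and the robot touches nothing; no verdict came back.

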